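# Clamp a sample tube shut with a draw latch

## Robot

A 6-joint arm with a two-finger parallel gripper is mounted at the origin on a cart in front of the work surface, level with it; the furniture and walls round the work are solid. World frame = base frame: x ahead of the robot, y to its left, z up, the work surface at z = 0. Lengths are in mm, angles in rad, forces in N, time in s.
With the tool pointing down it reaches from about 275 to 750 mm from the base axis. Payload 10.2 kg.
Tool frame: the origin (TCP) lies between the finger pads; the fingertips stand 17 mm ahead of it and the grasp point (between the pads) lies 2 mm behind it; z points along the fingers, y is the line along which they close (so a half turn about z gives the same grasp; the last joint's range is limited). The gripper opens to 85 mm and grips with 20 to 120 N. Pads are 22 mm wide; open, the fingers measure 114 mm over their backs; the gripper's body (76 mm by 85 mm) begins 54 mm behind the grasp point. The pads swing forward as they close: fully open they stand 13 mm farther back than shut.
Start: joints at [-1.491, 0.313, 1.498, -0, 1.331, -0.223], TCP at [156.539, -501.126, 248.294] pointing down, gripper open.
Joint ranges: [-2.94, 2.94], [-0.97, 2.17], [0.19, 2.56], [-1.23, 4.37], [0.02, 3.11], [-2.88, 2.88]. Speed limits (rad/s): [2.39, 2.39, 3.01, 3.14, 3.14, 3.14].

## Interface

Orientations are given as a unit quaternion [w, x, y, z].
In Python, from rig import * gives the robot as it stands.
- The arm moves only by the tool step_arm, never from a script. Its argument "commands" is text: rows parted by semicolons, each of 7 numbers parted by spaces: the opening, from 0 (shut) to 1 (fully open), then the shift along the tool's x, y, z in cm, then the turn, a rotation vector about the tool's x, y, z in rad. In form: hand x y z rx ry rz; .... A call has 1 to 20 rows; each row is the pose to reach, as a shift and turn from the pose commanded when the call began, along the tool's axes at that moment; what a row does not reach only later rows make up. A row lasts 1/12 s, in which the tool goes at most 41.7 mm and 7.16 degrees, less where a joint would pass 70% of its speed; a pose out of reach is approached as far as the arm can. A call with a gripper value outside its range is refused whole. The fingers move at their own pace and stop on an object; "newtons" is the grip in N (left out, the last holds). Time passes only in rows, so rows that repeat a pose let the fingers close. It gives the time, the measured TCP pose, the force, the opening and the grip force at its end, in the units of the state.
- sense(): the state, without advancing time (a new reading comes with each control period).
- capture(name): name is "scene" or "top" or "wrist"; returns the picture (480x640x3 uint8, red, green, blue); there is no depth.
- camera_model(name): a dict with "mtx" (3x3 intrinsics, pixels), "eye" and "rotation" of the camera in the world. Camera axes: x right, y down, z forward; pixel columns grow to the right and rows downward; lengths in mm; the calibration is good to about 2 mm. The wrist camera is an equidistant fisheye: a pixel r from the principal point sees the ray r / f radians off the axis. A picture is of the moment at which its call begins: read the wrist's pose just before it. camera_model takes no time and is no camera call; for the wrist camera it gives the pose at the moment of the call.
- finish_job(): hands the job in; it is judged then, once.
Trained networks look in the newest picture that a camera, given by its name, has taken for a name from the list of things; names that differ only in an ending like _2 or _b are one class to them, and where a whole thing is asked for, a point or a joint stands for the part that bears it (a point fixed in the world has none). Each returns a list of dicts, best first, with "score" (0 to 1); they miss things now and then, are a little off and sometimes report something else, mostly with a low value. They report only what shows in the picture. A call takes as long as a camera call.
- search_frame(camera, label): "rect" ([centre column, centre row, width, height] in pixels, round what is visible of it).
- trace(camera, label): "mask" (480x640 bool, what is visible of it) and "rect" ([centre column, centre row, width, height] in pixels, round what is visible of it).
- spot_point(camera, label): "xy" ([column, row] in pixels: a listed point, or the origin of a listed thing).
The state is a dict: "time_s": time; "joints": joint angles; "dq": joint speeds; "tau": joint torques, N m; "eef_pos": TCP position; "ee_rot": TCP orientation; "force": force on the tool from outside, world axes, zero at the start; "wrist_torque": the same for the moment, N m; "grip_width": opening from 0.0 (shut) to 1.0 (fully open); "grip_force": force on a finger pad.
Only numpy, scipy, OpenCV 4.12 (cv2) and the standard library are available. Lean on these libraries where they do the work, as an engineer would, in place of code of your own. Each camera call takes 0.05 s, during which the arm holds its last target. There are 200 camera calls.

## Task

Fasten the draw latch of the blue split clamp that holds the steel sample tube: take the wire loop by its black tab, drop its cross bar behind the steel hook on the moving half, and while you still hold the tab draw it back gently until the bar bears on the hook's outer face under its lip. Then let go and press the red lever down past centre, firmly but without forcing it, until it lies flat on its rest and stays there by itself, holding the clamp drawn together. Leave the things standing around undisturbed.

Things in the scene. Friction and masses are not known exactly. Their poses are not given: they have to be found in the camera images.
- clamp: split tube clamp, fixed to the table: base plate 235 x 112 x 12 mm, blue fixed half (local x -115 to 0 mm) and moving half, both 80 mm wide with tops 62 mm above the table, a steel tube 39 mm thick and 124 mm long across the seam. Origin on the table, z up; local +x runs along the latch toward the moving half and hook; the latch lies in the plane local y = 0
- lever_pin (a point): axis of the lever's hinge, clamp local (-15, 0, 80) mm; axes as the clamp's
- jaw: the blue moving half, 36 x 80 x 48 mm, that carries the hook; origin at the middle of its lower inner edge, axes as the clamp's, at clamp local (14, 0, 14) mm when fully open. Springs hold it at its open stop; it slides to local -x: 6 N starts it, then 9 N more for each mm
- hook_nominal (a point): nominal place of the dark steel hook's outer face, at the height of the moving half's top (62 mm): clamp local (58, 0, 62) mm with the jaw open. The true hook is screwed in or out along local x by up to 4 mm either way (unmeasured): find it by feel. Keep the pull on it under 10 N while holding the loop; 3 to 7 N is a good snug pull. Axes as the clamp's
- hook_foot (a point): point straight below hook_nominal on the base plate. The hook: an upright plate 8 mm thick (x), 16 mm wide (y); its outer (+x) face is upright, 56 to 76 mm above the table; on top a lip 74 to 78 mm above the table overhangs the outer face by 3 mm. Beyond the outer face there is open air down to the base plate
- loop: wire loop; origin on its pivot pin in the lever, local x along its two side wires (36 mm apart, 6 mm thick) to the cross bar, local y along the bar, local z toward the tab's top. The bar is round, 8 mm thick, 36 mm long, 84 mm from the pivot pin. The pivots are stiff: lever and loop stay where they are left
- loop_bar (a point): middle of the loop's cross bar, loop local (84, 0, 0) mm; it must go behind the hook's outer face, below the lip: bar centre about 70 mm above the table, 4 mm outside the face. There, drawn up, the loop slopes down about 0.3 rad from its pivot
- loop_tab (a point): grasp point on the loop's black tab, loop local (92, 0, 27) mm; the tab is 10 mm (x) by 18 mm (y) and reaches from loop z = -3 to 34 mm; pinch it across the 18 mm (fingers closing along local y), fingertips 6 mm or more above the cross bar's middle
- lever: red lever handle, 28 mm wide, 7 mm thick, reaching 85 mm from the lever pin; origin on the lever pin, local x along the handle to its tip. It is pressed on its -z face: the face toward the hook when it stands up, the top face when it lies flat. Press with less than 25 N
- press_point (a point): where to press the handle: in the middle of its pressed (-z) face, 62 mm from the lever pin
- lever_turn (a joint): lever angle, rad: 0 = handle 50 degrees above local +x, grows as it goes up, over and down toward local -x; 2.269 = flat, pointing to local -x, a hard stop. The loop's pivot is 14 mm from the lever pin, at an elevation over local +x of 58 degrees + lever_turn. Hooked, it takes up to about 10 N at the press point, most at 0.9 to 1.6, passes centre near 2.0 and snaps home
- loop_turn (a joint): loop angle relative to the lever, rad: elevation of the loop's side wires above local +x = lever_turn + loop_turn. Pivot friction: drawing the held loop along local x takes 6 to 7 N at the tab even before the bar meets the hook; the snug pull comes on top of that
- jaw_travel (a joint): how far the moving half has been drawn in, m: 0 = open stop, 3 to 11 mm when latched
- soil_specimen: brown clay cylinder 39 mm thick, 78 mm tall, standing behind the clamp; bystander, origin under its middle
- brass_weight: brass weight 29 mm thick, 50 mm tall, standing behind the clamp; bystander, origin under its middle

How it is judged (in metres and radians):
On the way, in this order (a step that is already met when the one before it is completed fails the run):
1. with the lever still up and the tab held, the loop's bar lies behind the hook below its lip and is drawn snug against it (2 N or more) (height (world z) of loop_bar between 0.054 and 0.0735 m and x of loop_bar in the frame of jaw between 0.042 and 0.055 m and contact force between loop and jaw above 2 N and contact force between the fingers and loop above 0.5 N and value of joint lever_turn below 1.5 rad), for 0.2 s.
2. the lever is pressed flat past centre with the moving half drawn in (value of joint lever_turn above 2.18 rad and value of joint jaw_travel above 0.002 m), for 0.2 s.
At the end, for the whole second after the job is handed in: the lever lies flat past centre (lever_turn above 2.18 rad) and at rest, the loop's bar is still behind the hook (bar centre 54 to 73.5 mm above the table, 42 to 55 mm in jaw local x), the moving half is drawn in by more than 2 mm, and the clay specimen and the brass weight stand upright (all of step 2 and height (world z) of loop_bar between 0.054 and 0.0735 m and x of loop_bar in the frame of jaw between 0.042 and 0.055 m and velocity of joint lever_turn between -0.05 and 0.05 rad/s and angle between each of soil_specimen, brass_weight's own z axis and vertical below 0.05 rad); the robot touches nothing.
It fails at once if the loop is pulled or pressed on the hook or moving half with more than 10 N while the fingers are on the loop (contact force between loop and jaw above 10 N and contact force between the fingers and loop above 0.5 N).
It fails at once if the lever is pressed with more than 25 N (while the loop is not touched) (contact force between the arm and lever above 25 N and contact force between the arm and loop below 0.5 N).
It fails at once if the clay specimen is moved by more than 20 mm (distance of soil_specimen from where it was at the start of the episode above 0.02 m).
It fails at once if the brass weight is moved by more than 20 mm (distance of brass_weight from where it was at the start of the episode above 0.02 m).
It also fails if it takes over 64 s, if anything falls off the work surface, if the arm or the gripper's body presses on something with over 40 N, if the wrist force passes 120 N, or if a joint passes its speed limit or range.

## Working session

There is one attempt and no reset: what is moved stays moved. The work goes in short steps, Python scripts to look and compute and a tool call to move; the robot and the scene stay as the last step left them, time stands still between calls to the robot, and variables do not carry over. Pictures are saved under pics/ and viewed, at most 10 in all, crops included, and the job is handed in when it is done.

Besides the shell and the picture viewer there is one more tool, called after "Emit:" as name(argument=value, ...) on one line, values as JSON. step_arm: Moves the arm, as the interface text tells. Its arguments: {"type":"object","properties":{"commands":{"type":"string"},"newtons":{"type":"number"}},"required":["commands"]}

```bash
mkdir -p pics
cat > h.py <<'E'
from rig import *
import numpy as np, cv2
from scipy.spatial.transform import Rotation as R
def px(cam,label):
    r=spot_point(cam,label); return [(np.round(a['xy'],1).tolist(),round(a['score'],2)) for a in r[:2]]
def ray(cam,xy,m=None):
    m=m or camera_model(cam); K=np.array(m['mtx']); u=(xy[0]-K[0,2])/K[0,0]; v=(xy[1]-K[1,2])/K[1,1]
    if cam=='wrist':
        r=np.hypot(u,v); d=np.array([u/r*np.sin(r),v/r*np.sin(r),np.cos(r)]) if r>0 else np.array([0,0,1.])
    else: d=np.array([u,v,1.]); d/=np.linalg.norm(d)
    return np.array(m['eye'],float), np.array(m['rotation'])@d
def atz(cam,xy,z,m=None):
    e,d=ray(cam,xy,m); return e+d*(z-e[2])/d[2]
def tri(rs):
    A=np.zeros((3,3));b=np.zeros(3)
    for e,d in rs:
        P=np.eye(3)-np.outer(d,d);A+=P;b+=P@e
    p=np.linalg.solve(A,b); return p,[round(float(np.linalg.norm((np.eye(3)-np.outer(d,d))@(p-e))),1) for e,d in rs]
def save(cam,n): 
    im=capture(cam); cv2.imwrite(f'pics/{n}.png',im[:,:,::-1]); return im
E
python3 - <<'E'
from h import *
for c in ['scene','top']:
    save(c,c+'0'); m=camera_model(c); print(c,np.round(m['eye']),np.round(m['rotation'],2).tolist())
L=['clamp','lever_pin','jaw','hook_nominal','hook_foot','loop','loop_bar','loop_tab','lever','press_point','soil_specimen','brass_weight']
for l in L:
    a=px('scene',l);b=px('top',l);print(l,a,b)
    if a and b:
        p,e=tri([ray('scene',a[0][0]),ray('top',b[0][0])]);print('   ',p.round(1),e)
s=sense();print(s)
E
```

```text
scene [178. 600. 530.] [0.17, -0.29, 0.82, -0.47]
top [ 512.   45. 1183.] [0.04, -0.7, 0.71, -0.05]
clamp [([345.0, 305.3], 0.8)] [([282.0, 287.6], 0.73), ([285.4, 284.3], 0.55)]Traceback (most recent call last):
  File "<stdin>", line 8, in <module>
  File "h.py", line 11, in ray
    return np.array(m['eye'],float), np.array(m['rotation'])@d
                                     ~~~~~~~~~~~~~~~~~~~~~~~^~
ValueError: matmul: Input operand 1 has a mismatch in its core dimension 0, with gufunc signature (n?,k),(k,m?)->(n?,m?) (size 3 is different from 4)
```

```bash
sed -i "s/np.array(m\['rotation'\])@d/R.from_quat(m['rotation'],scalar_first=True).apply(d)/" h.py
python3 - <<'E'
from h import *
L=['clamp','lever_pin','jaw','hook_nominal','hook_foot','loop','loop_bar','loop_tab','lever','press_point','soil_specimen','brass_weight']
for l in L:
    a=px('scene',l);b=px('top',l);print(l,a,b)
    if a and b:
        p,e=tri([ray('scene',a[0][0]),ray('top',b[0][0])]);print('   ',p.round(1),e)
s=sense();print(s)
E
```

```text
clamp [([345.0, 305.3], 0.8)] [([282.0, 287.6], 0.73), ([285.4, 284.3], 0.55)]
    [552.8  74.   -2. ] [1.5, 1.5]
lever_pin [([351.4, 264.2], 0.72)] [([289.2, 286.1], 0.77)]
    [552.3  57.8  83.3] [1.1, 1.1]
jaw [([342.4, 304.9], 0.68)] [([276.0, 287.9], 0.95)]
    [551.4  85.7   7.4] [0.7, 0.7]
hook_nominal [([328.2, 295.6], 0.58)] [([251.2, 286.2], 0.56), ([274.4, 287.4], 0.45)]
    [551.8 131.4  57.6] [1.8, 1.8]
hook_foot [([324.5, 317.0], 0.66), ([341.7, 247.0], 0.32)] [([242.3, 291.5], 0.5)]
    [543.  152.1  28.2] [1.1, 1.1]
loop [([351.0, 260.2], 0.7), ([211.8, 304.6], 0.17)] [([288.7, 282.6], 0.57)]
    [556.8  57.3  90.1] [1.4, 1.4]
loop_bar [([323.0, 273.4], 0.74)] [([241.8, 291.4], 0.96), ([202.4, 194.1], 0.51)]
    [544.  147.2 116.3] [2.8, 2.8]
loop_tab [([319.1, 265.8], 0.85)] [([240.9, 289.0], 0.82)]
    [549.1 148.4 129.7] [4.2, 4.2]
lever [([349.4, 261.6], 0.63)] [([292.4, 286.6], 0.91), ([202.2, 192.2], 0.73)]
    [554.6  53.9  85.6] [5.2, 5.2]
press_point [([327.1, 293.2], 0.74), ([353.4, 260.5], 0.48)] []
soil_specimen [([337.0, 226.8], 0.66)] [([386.5, 192.8], 0
[... 182 characters left out ...]
joints': array([-1.49138085e+00,  3.12888515e-01,  1.49771455e+00,  2.44340708e-05,
        1.33102282e+00, -2.23411153e-01]), 'dq': array([ 8.33681708e-04,  3.80614254e-04, -1.05738414e-03, -7.13144587e-05,
        3.19777756e-04, -7.82077487e-04]), 'tau': array([ 7.25261307e-04, -4.12168407e+01, -2.59895557e+01, -1.23565719e-04,
        4.95747336e-04, -6.81039097e-06]), 'eef_pos': array([ 156.55321103, -501.11080577,  248.29457206]), 'ee_rot': array([-1.57184745e-05,  9.88559324e-01,  1.50832561e-01,  1.30319605e-05]), 'force': array([-0.61172588, -0.02816303, -0.51825924]), 'wrist_torque': array([-0.06024047, -0.02331185, -0.03142952]), 'grip_force': 0.0, 'grip_width': 1.002651631249588}
```

View pics/scene0.png

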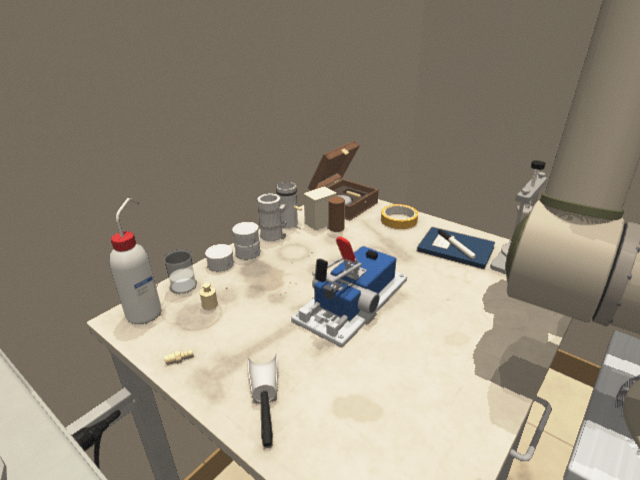

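View pics/top0.png

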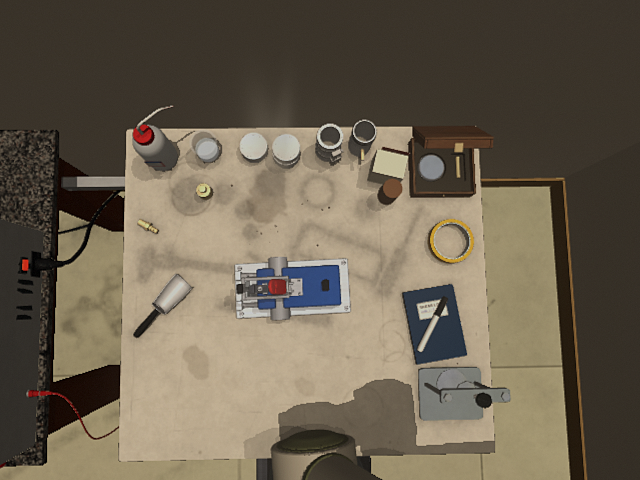

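Emit:
step_arm(commands="1 0 0 -4 0 0 0;1 1 -1 -8 0 0 0;1 4 -3.5 -8 0 0 -0.12;1 7.3 -6.2 -8 0 0 -0.24;1 10.5 -8.9 -8 0 0 -0.36;1 13.8 -11.6 -8 0 0 -0.48;1 17 -14.4 -8 0 0 -0.6;1 20.3 -17.2 -8 0 0 -0.72;1 23.5 -19.9 -8 0 0 -0.84;1 26.8 -22.6 -8 0 0 -0.96;1 30 -25.4 -8 0 0 -1.08;1 33.3 -28.1 -8 0 0 -1.2;1 36.5 -30.8 -8 0 0 -1.27;1 39.8 -33.6 -8 0 0 -1.27;1 43 -36.4 -8 0 0 -1.27;1 46.3 -39.1 -8 0 0 -1.27;1 49.5 -41.9 -8 0 0 -1.27;1 52.5 -44.5 -8 0 0 -1.27;1 55.3 -46.7 -8 0 0 -1.27;1 55.3 -46.7 -8 0 0 -1.27")

```text
time_s: 3.07
eef_pos: [546.8, 114.3, 327.0]
ee_rot: [-0.001, 0.705, 0.709, 0.0]
force: [0.1, -0.1, 0.1]
grip_width: 1.003
grip_force: 0.0
```

Run:
```python
from h import *
save('wrist','w1'); m=camera_model('wrist'); print(np.round(m['eye']),np.round(R.from_quat(m['rotation'],scalar_first=True).as_matrix(),2).tolist())
Z={'clamp':0,'lever_pin':80,'jaw':14,'hook_nominal':62,'hook_foot':12,'loop_bar':116,'loop_tab':141,'press_point':128}
top=camera_model('top')
for l in Z:
    a=px('wrist',l); print(l,a, atz('wrist',a[0][0],Z[l],m).round(1) if a else '')
print(sense()['eef_pos'])
```

```text
[548. 190. 452.] [[1.0, 0.01, 0.0], [0.01, -0.95, -0.3], [-0.0, 0.3, -0.95]]
clamp [([326.8, 222.0], 0.7)] [551.2  73.5   0. ]
lever_pin [([332.5, 257.3], 0.61)] [557.   55.4  80. ]
jaw [([331.0, 213.6], 0.88)] [556.1  87.6  14. ]
hook_nominal [([326.4, 184.8], 0.87), ([493.2, 106.2], 0.43)] [550.  130.2  62. ]
hook_foot [([325.7, 182.1], 0.73), ([330.6, 178.3], 0.16)] [549.4 125.8  12. ]
loop_bar [([327.3, 178.4], 0.86)] [550.4 144.4 116. ]
loop_tab [([329.6, 175.3], 0.8)] [552.1 150.5 141. ]
press_point [([330.0, 246.5], 0.84)] [553.3  83.3 128. ]
[544.89326299 108.66175103 328.70923203]
```

View pics/w1.png

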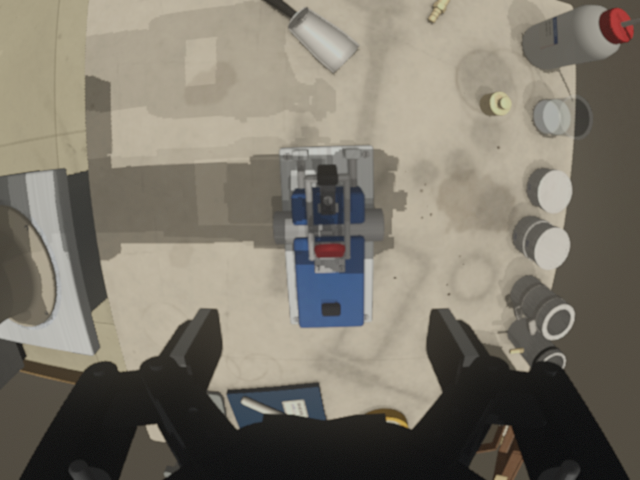

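Emit:
step_arm(commands="1 0.3 0.1 3.5 0 0.1 0;1 0.8 0.3 7 0 0.2 0;1 1.5 0.5 10 0 0.29 0;1 2.3 0.5 12 0 0.29 0;1 2.3 0.5 12.8 0 0.29 0;1 2.3 0.5 12.8 0 0.29 0;1 2.3 0.5 12.8 0 0.29 0;1 2.3 0.5 12.8 0 0.29 0")

```text
time_s: 4.18
eef_pos: [550.8, 132.4, 202.2]
ee_rot: [-0.101, 0.699, 0.701, 0.103]
force: [-0.0, 1.0, -0.3]
grip_width: 1.0
grip_force: 0.0
```

Run:
```python
from h import *
m=camera_model('wrist');s=sense();save('wrist','w2')
print(s['eef_pos'],R.from_quat(s['ee_rot'],scalar_first=True).as_matrix().round(3).tolist())
Z={'clamp':0,'lever_pin':80,'jaw':14,'hook_nominal':62,'hook_foot':12,'loop_bar':116,'loop_tab':142,'press_point':128}
for l in Z:
    a=px('wrist',l); print(l,a, atz('wrist',a[0][0],Z[l],m).round(1) if a else '')
for l,z in [('loop_tab',149),('lever',145),('jaw',62)]:
    t=trace('wrist',l)
    if t:
        print(l,t[0]['rect'],t[0]['score'],atz('wrist',t[0]['rect'][:2],z,m).round(1))
import cv2
im=cv2.imread('pics/w2.png'); cv2.imwrite('pics/w2c.png',cv2.resize(im[60:360,170:490],None,fx=2,fy=2))
```

```text
[550.77898553 132.44013054 202.17298272] [[-0.003, 1.0, 0.002], [0.958, 0.002, 0.285], [0.285, 0.003, -0.958]]
clamp [([323.2, 335.6], 0.75)] [552.6  76.1   0. ]
lever_pin [([328.1, 385.4], 0.89), ([325.3, 374.2], 0.69)] [556.3  58.3  80. ]
jaw [([325.8, 326.2], 0.67), ([325.0, 375.8], 0.24)] [555.   88.9  14. ]
hook_nominal [([321.2, 286.1], 0.89)] [550.9 132.4  62. ]
hook_foot [([323.4, 282.0], 0.78)] [552.7 129.3  12. ]
loop_bar [([319.3, 274.2], 0.79)] [550.  147.2 116. ]
loop_tab [([323.4, 271.6], 0.64), ([522.3, 175.3], 0.6)] [552.4 151.4 142. ]
press_point [([327.2, 376.8], 0.63), ([322.6, 287.9], 0.6)] [554.9  84.7 128. ]
loop_tab [324.4, 322.6, 69.1, 133.8] 0.97 [553.  124.5 149. ]
lever [320.6, 322.6, 72.6, 137.3] 0.78 [551.  123.5 145. ]
jaw [325.4, 312.4, 99.7, 60.3] 0.7 [554.2 111.8  62. ]
```

View pics/w2c.png

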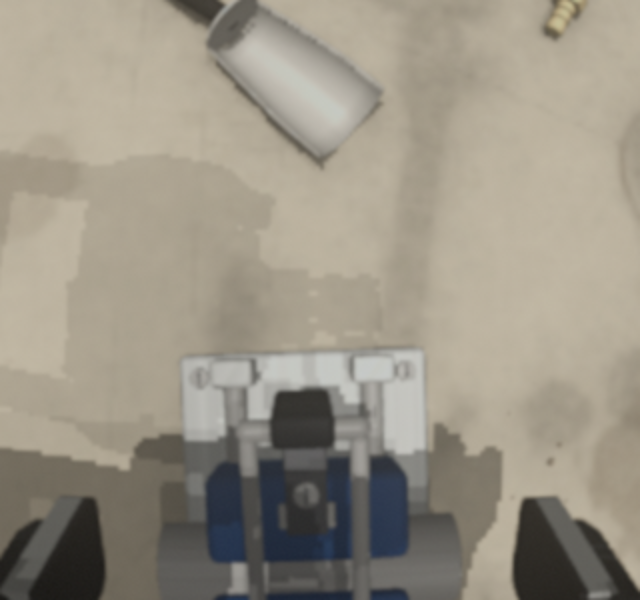

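Run:
```python
from h import *
n=np.array([1,.028,0]);p0=np.array([553,74.5,0])
t=camera_model('top')
for l,xy in [('bar',(323,273.4)),('tab',(319.1,265.8)),('pin',(351.4,264.2)),('hook',(328.2,295.6))]:
    e,d=ray('scene',xy); k=((p0-e)@n)/(d@n); print(l,(e+k*d).round(1))
im=cv2.imread('pics/scene0.png'); cv2.imwrite('pics/s0c.png',cv2.resize(im[225:345,285:415],None,fx=4.5,fy=4.5,interpolation=cv2.INTER_CUBIC))
```

```text
bar [551.1 142.9 111.1]
tab [550.8 152.9 131.8]
pin [553.5  58.1  83. ]
hook [551.5 129.   56. ]
```

View pics/s0c.png

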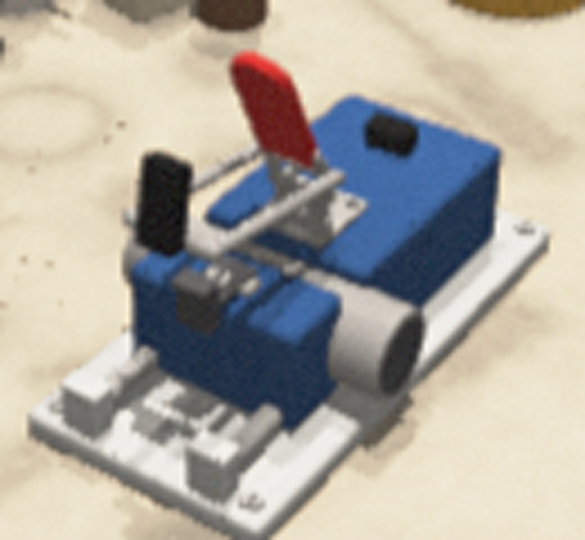

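Run:
```python
from h import *
def pl(xy,off=0):
    n=np.array([1,.028,0]);p0=np.array([553+off,74.5,0])
    e,d=ray('scene',xy); k=((p0-e)@n)/(d@n); return (e+k*d).round(1)
c=lambda u,v:(285+(u+.5)/4.5-.5,225+(v+.5)/4.5-.5)
for l,u,off in [('tabtop',(168,158),0),('tabbot',(160,248),0),('wire near pivot(near)',(340,178),-15),('wire near bar',(205,245),-15),('levertip',(253,56),0),('leverbase',(297,160),0)]:
    print(l,pl(c(*u),off))
```

```text
tabtop [551.  145.2 139.4]
tabbot [550.9 150.8 102.9]
wire near pivot(near) [538.6  51.8  85.9]
wire near bar [536.1 142.9 106.3]
levertip [552.5  92.6 156.8]
leverbase [553.4  61.   93.4]
```

Emit:
step_arm(commands="0.6 0 0 2 0 -0.06 -0.025;0.6 -0.1 0 4 0 -0.12 -0.025;0.6 -0.2 0.05 5.5 0 -0.12 -0.025;0.6 -0.3 0.05 6.5 0 -0.12 -0.025;0.6 -0.3 0.05 6.85 0 -0.12 -0.025;0.6 -0.3 0.05 6.85 0 -0.12 -0.025;0.6 -0.3 0.05 6.85 0 -0.12 -0.025", newtons=40)

```text
time_s: 5.37
eef_pos: [551.0, 148.9, 134.4]
ee_rot: [-0.059, 0.695, 0.714, 0.062]
force: [-0.8, 0.2, -0.6]
grip_width: 0.597
grip_force: 0.0
```

Run:
```python
from h import *
s=sense();m=camera_model('wrist');save('wrist','w3');save('scene','s3')
print(s['eef_pos'],s['force'],s['grip_width'],px('scene','loop_tab'),px('scene','loop_bar'),px('wrist','loop_tab'))
a=cv2.imread('pics/w3.png')[170:470,220:440]; b=cv2.imread('pics/s3.png')[225:325,285:385]
a=cv2.resize(a,(440,600)); b=cv2.resize(b,(350,350),interpolation=cv2.INTER_CUBIC); b=cv2.copyMakeBorder(b,0,250,0,0,cv2.BORDER_CONSTANT)
cv2.imwrite('pics/c3.png',np.hstack([a,b]))
```

```text
[550.96968066 148.88737278 134.44227693] [-0.79958474  0.18836579 -0.60737729] 0.59675270757948 [([323.9, 262.3], 0.56)] [([322.0, 275.8], 0.85), ([343.9, 305.9], 0.37)] [([322.2, 333.1], 0.85)]
```

View pics/c3.png

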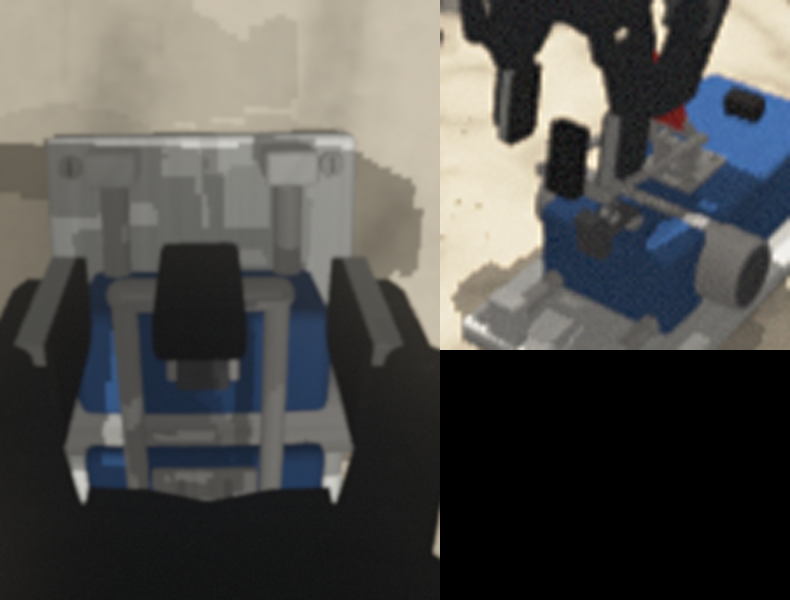

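Emit:
step_arm(commands="0.5 0 -0.15 0 0 0 0;0.3 0 -0.15 0 0 0 0;0.1 0 -0.15 0 0 0 0;0 0 -0.15 0 0 0 0;0 0 -0.15 0 0 0 0;0 0 -0.15 0 0 0 0;0 0 -0.15 0 0 0 0;0 0 -0.15 0 0 0 0", newtons=40)

```text
time_s: 6.28
eef_pos: [549.1, 149.2, 133.8]
ee_rot: [-0.059, 0.695, 0.714, 0.061]
force: [-0.6, 0.1, 1.6]
grip_width: 0.197
grip_force: 40.7
```

```bash
cat > traj.py <<'E'
import numpy as np
def wp(th,pv,t0=.17,start=(149.3,133.8),g=(91.4,25.3)):
    c,s=np.cos(th),np.sin(th); p=np.array(pv)+[c*g[0]-s*g[1],s*g[0]+c*g[1]]-start
    c,s=np.cos(t0),np.sin(t0); return np.round([(p[0]*c+p[1]*s)/10,0,(p[0]*s-p[1]*c)/10,th-t0],3),(p+start).round(1)
E
python3 - <<'E'
from traj import *
for i,th in enumerate(np.linspace(.17,-.326,11)):
    k=min(i/5,1); print(*wp(th,(63.5+2*k,93.4-.5*k)))
E
```

```text
[0. 0. 0. 0.] [149.3 133.8]
[ 0.152  0.     0.473 -0.05 ] [151.6 129.4]
[ 0.281  0.     0.951 -0.099] [153.7 124.9]
[ 0.387  0.     1.433 -0.149] [155.5 120.3]
[ 0.47   0.     1.918 -0.198] [157.2 115.7]
[ 0.53   0.     2.404 -0.248] [158.6 111. ]
[ 0.529  0.     2.875 -0.298] [159.4 106.4]
[ 0.504  0.     3.344 -0.347] [159.9 101.7]
[ 0.456  0.     3.812 -0.397] [160.2  97. ]
[ 0.385  0.     4.277 -0.446] [160.3  92.3]
[ 0.291  0.     4.738 -0.496] [160.2  87.6]
```

Emit:
step_arm(commands="0 0.15 0 0.47 0 -0.05 0;0 0.28 0 0.95 0 -0.1 0;0 0.39 0 1.43 0 -0.15 0;0 0.47 0 1.92 0 -0.2 0;0 0.53 0 2.4 0 -0.25 0;0 0.53 0 2.4 0 -0.25 0;0 0.53 0 2.4 0 -0.25 0")

```text
time_s: 6.87
eef_pos: [548.8, 158.7, 110.8]
ee_rot: [0.03, 0.697, 0.716, -0.026]
force: [-0.5, 0.7, -0.1]
grip_width: 0.197
grip_force: 40.6
```

Run:
```python
from h import *
s=sense();m=camera_model('wrist');save('wrist','w4');save('scene','s4')
print(s['eef_pos'],s['force'],s['grip_width'])
for l,z in [('loop_bar',90),('hook_nominal',62),('lever_pin',80)]:
    a=px('scene',l);b=px('wrist',l);print(l,a,b,atz('wrist',b[0][0],z,m).round(1) if b else '')
a=cv2.imread('pics/w4.png')[190:420,240:400]; b=cv2.imread('pics/s4.png')[225:325,285:385]
a=cv2.resize(a,(417,600)); b=cv2.resize(b,(380,380),interpolation=cv2.INTER_CUBIC); b=cv2.copyMakeBorder(b,0,220,0,0,cv2.BORDER_CONSTANT)
cv2.imwrite('pics/c4.png',np.hstack([a,b]))
```

```text
[548.83658752 158.74331871 110.83702503] [-0.53535119  0.65120273 -0.12492732] 0.1966484687407266
loop_bar [([337.5, 250.7], 0.69), ([320.1, 285.3], 0.58)] [([324.2, 320.2], 0.85)] [551.  151.5  90. ]
hook_nominal [([326.6, 293.5], 0.76), ([320.3, 289.4], 0.52)] [] 
lever_pin [([351.8, 265.2], 0.74)] [([327.9, 433.2], 0.87)] [556.   57.9  80. ]
```

View pics/c4.png

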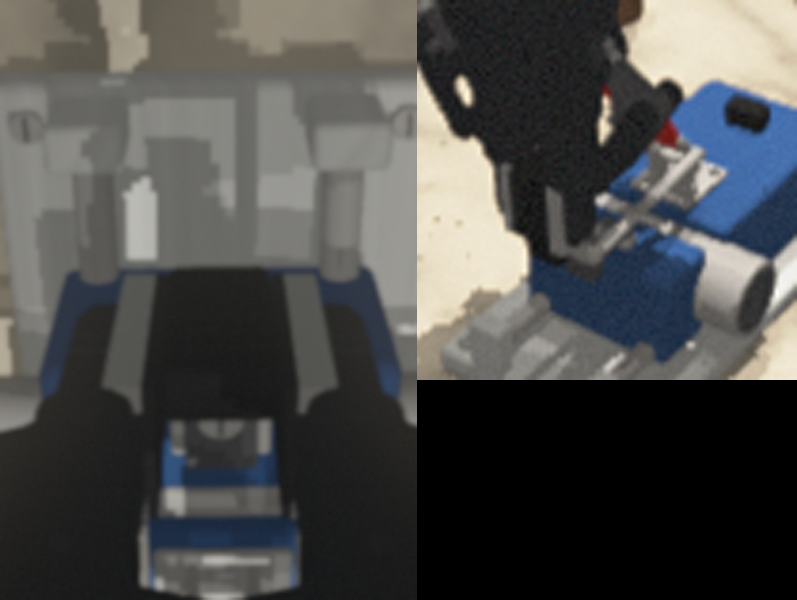

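Run:
```python
from traj import *
for th in np.linspace(-.078,-.326,6): print(*wp(th,(65.5,92.9),-.08,(158.6,111)))
```

```text
[-0.001  0.    -0.     0.002] [158.6 111. ]
[ 0.114  0.     0.456 -0.048] [159.4 106.4]
[ 0.207  0.     0.917 -0.097] [159.9 101.7]
[ 0.276  0.     1.382 -0.147] [160.2  97. ]
[ 0.322  0.     1.85  -0.196] [160.3  92.3]
[ 0.345  0.     2.32  -0.246] [160.2  87.6]
```

Emit:
step_arm(commands="0 0.06 0 0.23 0 -0.025 0;0 0.11 0 0.45 0 -0.05 0;0 0.16 0 0.69 0 -0.075 0;0 0.2 0 0.9 0 -0.1 0;0 0.2 0 0.9 0 -0.1 0")

```text
time_s: 7.68
eef_pos: [548.8, 160.1, 101.5]
ee_rot: [0.067, 0.695, 0.714, -0.061]
force: [-0.6, 2.3, -0.0]
grip_width: 0.198
grip_force: 40.6
```

Emit:
step_arm(commands="0 0.04 0 0.23 0 -0.025 0;0 0.07 0 0.47 0 -0.05 0;0 0.1 0 0.7 0 -0.075 0;0 0.11 0 0.93 0 -0.1 0;0 0.12 0 1.17 0 -0.125 0;0 0.13 0 1.4 0 -0.15 0;0 0.13 0 1.4 0 -0.15 0;0 0.13 0 1.4 0 -0.15 0")

```text
time_s: 8.35
eef_pos: [549.0, 159.3, 87.7]
ee_rot: [0.119, 0.689, 0.707, -0.112]
force: [-1.4, 7.2, -1.4]
grip_width: 0.201
grip_force: 40.8
```

Emit:
step_arm(commands="0 -0.1 0 0.03 0 0 0;0 -0.19 0 0.06 0 0 0;0 -0.28 0 0.1 0 0 0;0 -0.28 0 0.1 0 0 0;0 -0.28 0 0.1 0 0 0")

```text
time_s: 8.77
eef_pos: [549.1, 156.1, 88.1]
ee_rot: [0.119, 0.689, 0.706, -0.112]
force: [-1.9, 6.8, 0.9]
grip_width: 0.198
grip_force: 41.0
```

Emit:
step_arm(commands="0 -0.05 0 0.015 0 0 0;0 -0.1 0 0.03 0 0 0;0 -0.14 0 0.05 0 0 0;0 -0.19 0 0.06 0 0 0;0 -0.19 0 0.06 0 0 0;0 -0.19 0 0.06 0 0 0")

```text
time_s: 9.27
eef_pos: [549.2, 154.8, 88.2]
ee_rot: [0.119, 0.689, 0.706, -0.111]
force: [-2.2, 9.9, 1.3]
grip_width: 0.202
grip_force: 41.2
```

Emit:
step_arm(commands="0 -0.03 0 0.01 0 0 0;0 -0.04 0 0.013 0 0 0;0 -0.04 0 0.013 0 0 0;0 -0.04 0 0.013 0 0 0;0 -0.04 0 0.013 0 0 0")

```text
time_s: 9.68
eef_pos: [549.2, 154.8, 88.2]
ee_rot: [0.119, 0.689, 0.707, -0.111]
force: [-3.0, 12.9, 1.0]
grip_width: 0.201
grip_force: 41.3
```

Emit:
step_arm(commands="0 0 0 0 0 0 0;0.2 0 0 0 0 0 0;0.35 0 0 0 0 0 0;0.5 0 0 0 0 0 0;0.5 0 0 0 0 0 0;0.5 0 0 -2 0 0 0;0.5 0 0 -5 0 0 0;0.5 0 0 -8 0 0.1 0;0.3 0 0 -11 0 0.2 0;0 0 0 -11 0 0.3 0;0 0 0 -11 0 0.4 0")

```text
time_s: 10.6
eef_pos: [548.6, 189.1, 194.6]
ee_rot: [-0.023, 0.697, 0.716, 0.03]
force: [0.7, 0.6, -1.8]
grip_width: 0.08
grip_force: 0.0
```

Run:
```python
from h import *
m=camera_model('wrist');s=sense();save('wrist','w5');save('scene','s5')
print(s['eef_pos'],R.from_quat(s['ee_rot'],scalar_first=True).as_matrix().round(3).tolist(),s['force'],s['grip_width'])
for l,z in [('loop_bar',68),('loop_tab',97),('hook_nominal',62),('press_point',142),('lever_pin',80)]:
    a=px('scene',l);b=px('wrist',l);print(l,a,b,atz('wrist',b[0][0],z,m).round(1) if b else '',tri([ray('scene',a[0][0]),ray('wrist',b[0][0],m)]) if a and b else '')
a=cv2.imread('pics/w5.png')[150:450,200:440]; b=cv2.imread('pics/s5.png')[215:325,285:395]
a=cv2.resize(a,(400,500)); b=cv2.resize(b,(400,400),interpolation=cv2.INTER_CUBIC); b=cv2.copyMakeBorder(b,0,100,0,0,cv2.BORDER_CONSTANT)
cv2.imwrite('pics/c5.png',np.hstack([a,b]))
```

```text
[548.63238565 189.13824801 194.55342817] [[-0.028, 1.0, 0.009], [0.997, 0.027, 0.075], [0.075, 0.011, -0.997]] [ 0.66286277  0.63089497 -1.79829881] 0.07971340988779302
loop_bar [([325.7, 291.3], 0.98), ([326.7, 317.1], 0.7)] [([324.6, 314.1], 0.71)] [553.7 140.6  68. ] (array([552.17765158, 138.84609698,  69.58842467]), [2.7, 2.7])
loop_tab [([321.1, 288.8], 0.63)] [([321.6, 303.3], 0.65)] [550.7 161.6  97. ] (array([549.41848669, 154.42942866,  85.66325093]), [2.7, 2.7])
hook_nominal [([326.5, 293.1], 0.68)] [([319.7, 321.8], 0.91)] [550.2 131.2  62. ] (array([550.59006013, 133.54263271,  65.22377941]), [0.8, 0.8])
press_point [([348.1, 242.7], 0.9), ([351.6, 259.4], 0.43)] []  
lever_pin [([349.6, 265.7], 0.72)] [([325.3, 410.1], 0.79)] [556.4  57.4  80. ] (array([556.77482488,  57.70456458,  78.9339815 ]), [1.0, 1.0])
```

View pics/c5.png

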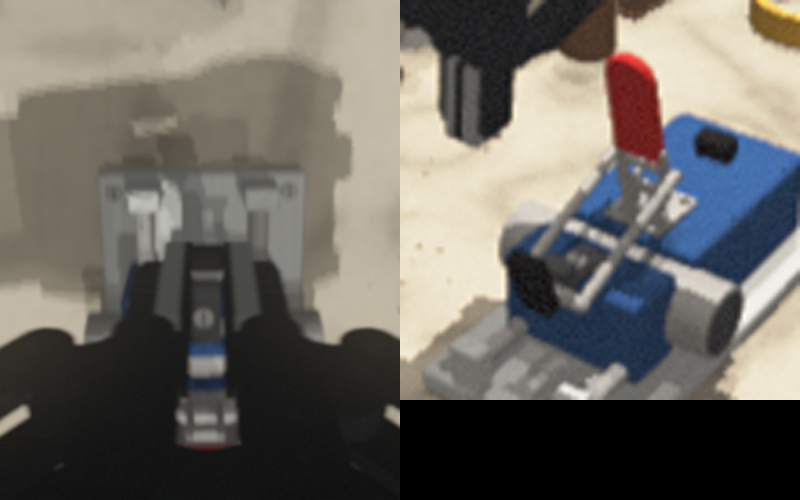

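```bash
cat > press.py <<'E'
from h import *
pin=np.array([57.8,80.])
def pose(deg,gap=0,rad=62):
    ps=np.radians(deg); al=np.interp(deg,[77,180],[.8,.1])
    u=np.array([np.cos(ps),np.sin(ps)]); n=np.array([np.sin(ps),-np.cos(ps)])
    tx=np.array([np.cos(al),-np.sin(al)]); tz=np.array([-np.sin(al),-np.cos(al)])
    T=pin+rad*u+(3.5+11*abs(tx@n))*n+[gap,0]; P=T-17*tz
    return np.array([554-.028*(P[0]-70),P[0],P[1]]),-al
def cmd(deg,gap=0,rad=62):
    s=sense(); M=R.from_quat(s['ee_rot'],scalar_first=True); p,th=pose(deg,gap,rad)
    tz=M.as_matrix()[:,2]; now=np.arctan2(tz[1],-tz[2])
    return np.round(M.inv().apply(p-s['eef_pos'])/10,2), round(th-now,3), p.round(1)
E
python3 -c "
from press import *
print(cmd(77,35))
print(sense()['time_s'])"
```

```text
(array([-6.07,  0.29,  3.84]), np.float64(-0.87), array([552.3, 131.4, 149.4]))
11.2
```

Emit:
step_arm(commands="0 -1 0 0 0 -0.12 0;0 -2 0.1 0 0 -0.24 0;0 -3 0.2 0 0 -0.36 0;0 -4 0.3 1 0 -0.48 0;0 -5 0.3 2 0 -0.6 0;0 -6 0.3 3 0 -0.72 0;0 -6.1 0.3 3.8 0 -0.84 0;0 -6.1 0.3 3.8 0 -0.87 0;0 -6.1 0.3 3.8 0 -0.87 0;0 -6.1 0.3 3.8 0 -0.87 0")

```text
time_s: 12.03
eef_pos: [552.8, 131.0, 150.4]
ee_rot: [0.28, 0.644, 0.659, -0.269]
force: [0.3, -0.7, 1.2]
grip_width: -0.005
grip_force: 0.0
```

```bash
python3 -c "
from press import *
s=sense();print(s['eef_pos'],s['grip_width'],s['force'])
for d,g in [(77,10),(77,0),(87,0),(97,0),(107,0),(117,0),(127,0),(137,0),(147,0),(157,0),(167,0),(174,0),(180,0)]: print(d,g,*cmd(d,g))
"
```

```text
[552.79525543 130.98003777 150.36212625] -0.004648653704691532 [ 0.27971952 -0.7025736   1.22053753]
77 10 [-1.65 -0.05  1.83] -0.003 [553.  106.4 149.4]
77 0 [-2.35 -0.05  2.54] -0.003 [553.3  96.4 149.4]
87 0 [-3.51 -0.04  3.08] 0.065 [553.6  84.4 153.9]
97 0 [-4.55 -0.04  3.81] 0.133 [553.9  71.9 156.3]
107 0 [-5.45 -0.04  4.72] 0.201 [554.3  59.2 156.4]
117 0 [-6.17 -0.04  5.76] 0.269 [554.7  46.6 154.2]
127 0 [-6.69 -0.04  6.92] 0.337 [555.   34.8 149.8]
137 0 [-6.98 -0.04  8.14] 0.405 [555.3  24.  143.4]
147 0 [-7.04 -0.04  9.39] 0.473 [555.6  14.6 135.1]
157 0 [-6.88 -0.05 10.62] 0.54 [555.8   7.  125.4]
167 0 [-6.49 -0.05 11.78] 0.608 [555.9   1.5 114.5]
174 0 [-6.14 -0.06 12.46] 0.656 [556.   -1.1 107.2]
180 0 [-5.84 -0.06 12.96] 0.697 [556.   -2.5 101.5]
```

Approach and begin pushing.

Emit:
step_arm(commands="0 -0.8 0 0.9 0 0 0;0 -1.65 0 1.8 0 0 0;0 -2 0 2.2 0 0 0;0 -2.35 0 2.54 0 0 0;0 -2.9 0 2.8 0 0.03 0;0 -3.5 0 3.1 0 0.065 0;0 -4 0 3.4 0 0.1 0;0 -4.55 0 3.8 0 0.13 0;0 -4.55 0 3.8 0 0.13 0")

```text
time_s: 12.78
eef_pos: [554.0, 71.1, 156.5]
ee_rot: [0.236, 0.661, 0.676, -0.225]
force: [-0.0, 5.0, -2.9]
grip_width: 0.001
grip_force: 2.4
```

```bash
python3 -c "
from press import *
s=sense();print(s['eef_pos'],s['grip_width'],s['force'])
for d in [107,117,127,137,147,157,167,174,180,183]: print(d,*cmd(d))
"
```

```text
[554.01066388  71.14031885 156.46746043] 0.0013645732314170125 [-0.02508358  5.00301305 -2.88941088]
107 [-0.94 -0.    0.74] 0.069 [554.3  59.2 156.4]
117 [-1.79  0.    1.69] 0.136 [554.7  46.6 154.2]
127 [-2.45  0.    2.77] 0.204 [555.   34.8 149.8]
137 [-2.91  0.    3.94] 0.272 [555.3  24.  143.4]
147 [-3.13 -0.    5.17] 0.34 [555.6  14.6 135.1]
157 [-3.13 -0.01  6.41] 0.408 [555.8   7.  125.4]
167 [-2.89 -0.01  7.61] 0.476 [555.9   1.5 114.5]
174 [-2.64 -0.02  8.33] 0.524 [556.   -1.1 107.2]
180 [-2.41 -0.02  8.87] 0.565 [556.   -2.5 101.5]
183 [-2.26 -0.02  9.09] 0.565 [556.   -2.7  98.8]
```

Emit:
step_arm(commands="0 -0.47 0 0.37 0 0.035 0;0 -0.94 0 0.74 0 0.07 0;0 -1.37 0 1.2 0 0.1 0;0 -1.79 0 1.69 0 0.136 0;0 -2.12 0 2.2 0 0.17 0;0 -2.45 0 2.77 0 0.204 0;0 -2.45 0 2.77 0 0.204 0")

```text
time_s: 13.37
eef_pos: [555.1, 35.1, 149.8]
ee_rot: [0.166, 0.68, 0.696, -0.157]
force: [-0.4, 6.3, 0.0]
grip_width: 0.005
grip_force: 2.8
```

```bash
python3 -c "
from press import *
s=sense();print(s['eef_pos'],s['grip_width'],s['force'])
for d in [137,147,157,167,174,180,183]: print(d,*cmd(d))
"
```

```text
[555.08763314  35.11575267 149.81758798] 0.004970478900542176 [-0.43571651  6.32593122  0.02478052]
137 [-0.71 -0.01  1.07] 0.069 [555.3  24.  143.4]
147 [-1.18 -0.02  2.23] 0.137 [555.6  14.6 135.1]
157 [-1.43 -0.02  3.44] 0.205 [555.8   7.  125.4]
167 [-1.44 -0.03  4.66] 0.273 [555.9   1.5 114.5]
174 [-1.34 -0.03  5.43] 0.32 [556.   -1.1 107.2]
180 [-1.22 -0.04  6.  ] 0.361 [556.   -2.5 101.5]
183 [-1.12 -0.04  6.25] 0.361 [556.   -2.7  98.8]
```

Emit:
step_arm(commands="0 -0.35 0 0.53 0 0.035 0;0 -0.71 0 1.07 0 0.07 0;0 -0.95 0 1.65 0 0.1 0;0 -1.18 0 2.23 0 0.137 0;0 -1.3 0 2.85 0 0.17 0;0 -1.43 0 3.44 0 0.205 0;0 -1.44 0 4.05 0 0.24 0;0 -1.44 0 4.66 0 0.273 0;0 -1.44 0 4.66 0 0.273 0")

```text
time_s: 14.12
eef_pos: [555.9, 0.2, 114.2]
ee_rot: [0.071, 0.695, 0.712, -0.065]
force: [-1.0, -0.5, -0.4]
grip_width: -0.001
grip_force: 0.0
```

```bash
python3 -c "
from press import *
s=sense();print(s['eef_pos'],s['grip_width'],s['force'])
for d in [174,180,183]: print(d,*cmd(d))
"
```

```text
[5.55880371e+02 2.01931782e-01 1.14197359e+02] -0.0013859293224685839 [-1.02837433 -0.52652769 -0.37943328]
174 [0.01 0.   0.71] 0.051 [556.   -1.1 107.2]
180 [-0.02  0.    1.3 ] 0.092 [556.   -2.5 101.5]
183 [ 0.01 -0.    1.56] 0.092 [556.   -2.7  98.8]
```

Emit:
step_arm(commands="0 0 0 0.35 0 0.03 0;0 0 0 0.7 0 0.05 0;0 0 0 0.9 0 0.07 0;0 0 0 1.1 0 0.08 0;0 0 0 1.3 0 0.09 0;0 0 0 1.3 0 0.09 0")

```text
time_s: 14.62
eef_pos: [556.1, -1.1, 101.3]
ee_rot: [0.039, 0.697, 0.715, -0.034]
force: [0.9, 0.1, 0.5]
grip_width: 0.003
grip_force: 0.0
```

Touch down gently for a check, then retreat and look.

Emit:
step_arm(commands="0 0 0 0.1 0 0 0;0 0 0 0.15 0 0 0;0 0 0 0.2 0 0 0;0 0 0 0.2 0 0 0")

```text
time_s: 14.95
eef_pos: [556.4, -1.0, 100.9]
ee_rot: [0.04, 0.697, 0.715, -0.034]
force: [-4.9, 0.3, 10.4]
grip_width: -0.001
grip_force: 5.3
```

Emit:
step_arm(commands="0 0 0 -2 0 0 0;0 0 0 -5 0 0 0;0 0 0 -9 0 0 0;0 0 0 -13 0 0 0;0 -3 0 -16 0 0 0;0 -6 0 -18 0 0 0;0 -6 0 -18 0 0 0;0 -6 0 -18 0 0 0")

```text
time_s: 15.62
eef_pos: [556.4, -43.0, 285.6]
ee_rot: [0.04, 0.698, 0.715, -0.033]
force: [0.0, 0.9, -1.2]
grip_width: 0.002
grip_force: 0.0
```

Run:
```python
from h import *
s=sense();print(s['eef_pos'],s['force'],s['time_s']);save('scene','s6');save('wrist','w6')
print(px('scene','loop_bar'),px('scene','lever_pin'),px('scene','press_point'))
a=cv2.imread('pics/s6.png')[215:345,285:415]; b=cv2.imread('pics/w6.png')[100:400,170:470]
cv2.imwrite('pics/c6.png',np.hstack([cv2.resize(a,(400,400),interpolation=cv2.INTER_CUBIC),cv2.resize(b,(400,400))]))
```

```text
[556.39922692 -43.00357761 285.58355665] [ 0.03518646  0.86455988 -1.22773952] 15.6167
[([329.9, 290.6], 0.89)] [([352.2, 264.6], 0.87)] [([370.7, 248.4], 0.82), ([329.5, 290.3], 0.7)]
```

View pics/c6.png

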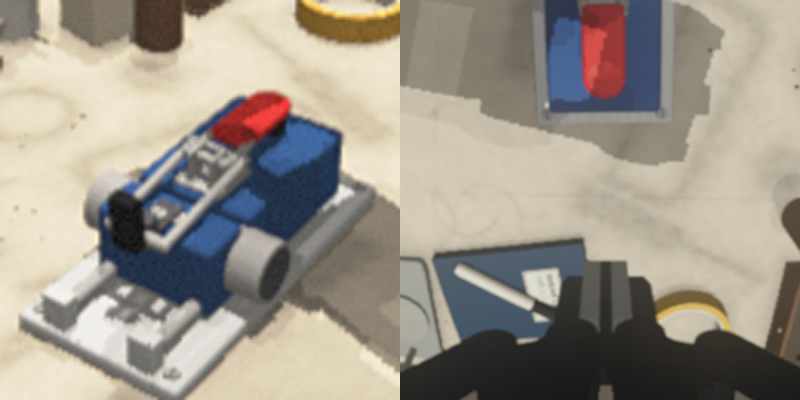

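The red lever lies flat on its rest. The loop is hooked, with the bar near (330,291) in the scene picture, the jaw is closed up, and the arm is clear.

```bash
python3 -c "
from rig import *
print(finish_job())"
```

```text
the job is handed in; nothing more can be done
None
```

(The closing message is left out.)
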